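# Build and pull-test a row of prop mushrooms on a display rail

## Task

Build the mushroom row on the display rail in order of height: slide each mushroom's foot in at the open mouth and along under the lips, the tallest of those on the bench up against the end stop and each next shorter one butted flush against the one before, with no gap left. Then, or as each goes in, prove that they hold, going from the tallest to the shortest: standing flush in its place, pull each straight up by its cap with steadily rising force to about 10 N, hold it there for about half a second (16 N and more would tear the stem out), and let it settle back. Leave the other things on the bench where they are.

Things in the scene. Friction and masses are not known exactly. Their poses are not given: they have to be found in the camera images.
- rail: Display rail fixed to the bench: plywood board 112 x 360 mm, top (the deck) at local z 12 mm. Origin under its centre, z up, local y along the rail from its open mouth (-y) to the steel end stop (+y). Two aluminium edge profiles form a channel for four feet in a row, 63 mm wide between walls, centred on local x = 0, from y = -85 to +160 mm. Feet slide easily (waxed, friction about 0.25).
- stop_face (a point): Bottom centre of the end stop's face (rail-local x 0, y +160, z 12 mm). The channel's edge profiles stand 17.5 mm above the deck; their lips reach inward over it, leaving a slot 47 mm wide; the underside of the lips is 14.5 mm above the deck.
- mouth (a point): Middle of the channel's open mouth, on the deck (rail-local x 0, y -85, z 12 mm). The lips begin at y -80. In front of the mouth two guide walls 14.5 mm high flare out to about 84 mm apart at y -114 mm; from there to y -180 mm the deck is bare, room to set one foot down, centred at y -147 mm.
- mushroom1: Prop mushroom 1, the tallest of up to five sizes: 126 mm tall overall, red lacquered cap 50 mm across, white stem 16 mm across, on a square plywood foot 60 x 60 x 12 mm (about 0.21 kg in all). May be absent. Origin at the centre of the foot's underside, z up, x and y along the foot's edges (any of the four ways round will do).
- cap1 (a point): Middle of the straight-sided skirt of the cap of mushroom 1, on its axis, 103 mm above the foot's underside. The skirt is an upright cylinder 50 mm across and 22 mm high, good to grip from above with the fingers either side; the dome above it rises 23 mm from this point.
- stem1 (a joint): How far (m) the stem and cap of mushroom 1 have been drawn up out of the rubber bush in the foot: 0 fully home, springs back when let go. A sound one gives 1 mm for every 4 N of pull, so about 2.4 mm at 10 N (0.6 N of the pull is the stem's and cap's own weight).
- mushroom2: Prop mushroom 2, second tallest of up to five sizes: 112 mm tall overall, red lacquered cap 46 mm across, white stem 16 mm across, on a square plywood foot 60 x 60 x 12 mm (about 0.21 kg in all). May be absent. Origin at the centre of the foot's underside, z up, x and y along the foot's edges (any of the four ways round will do).
- cap2 (a point): Middle of the straight-sided skirt of the cap of mushroom 2, on its axis, 89 mm above the foot's underside. The skirt is an upright cylinder 46 mm across and 22 mm high, good to grip from above with the fingers either side; the dome above it rises 23 mm from this point.
- stem2 (a joint): How far (m) the stem and cap of mushroom 2 have been drawn up out of the rubber bush in the foot: 0 fully home, springs back when let go. A sound one gives 1 mm for every 4 N of pull, so about 2.4 mm at 10 N (0.6 N of the pull is the stem's and cap's own weight).
- mushroom3: Prop mushroom 3, middle size of up to five sizes: 98 mm tall overall, red lacquered cap 42 mm across, white stem 16 mm across, on a square plywood foot 60 x 60 x 12 mm (about 0.21 kg in all). May be absent. Origin at the centre of the foot's underside, z up, x and y along the foot's edges (any of the four ways round will do).
- cap3 (a point): Middle of the straight-sided skirt of the cap of mushroom 3, on its axis, 75 mm above the foot's underside. The skirt is an upright cylinder 42 mm across and 22 mm high, good to grip from above with the fingers either side; the dome above it rises 23 mm from this point.
- stem3 (a joint): How far (m) the stem and cap of mushroom 3 have been drawn up out of the rubber bush in the foot: 0 fully home, springs back when let go. A sound one gives 1 mm for every 4 N of pull, so about 2.4 mm at 10 N (0.6 N of the pull is the stem's and cap's own weight).
- mushroom4: Prop mushroom 4, second shortest of up to five sizes: 84 mm tall overall, red lacquered cap 38 mm across, white stem 16 mm across, on a square plywood foot 60 x 60 x 12 mm (about 0.21 kg in all). May be absent. Origin at the centre of the foot's underside, z up, x and y along the foot's edges (any of the four ways round will do).
- cap4 (a point): Middle of the straight-sided skirt of the cap of mushroom 4, on its axis, 61 mm above the foot's underside. The skirt is an upright cylinder 38 mm across and 22 mm high, good to grip from above with the fingers either side; the dome above it rises 23 mm from this point.
- stem4 (a joint): How far (m) the stem and cap of mushroom 4 have been drawn up out of the rubber bush in the foot: 0 fully home, springs back when let go. A sound one gives 1 mm for every 4 N of pull, so about 2.4 mm at 10 N (0.6 N of the pull is the stem's and cap's own weight).
- mushroom5: Prop mushroom 5, the shortest of up to five sizes: 70 mm tall overall, red lacquered cap 34 mm across, white stem 16 mm across, on a square plywood foot 60 x 60 x 12 mm (about 0.21 kg in all). May be absent. Origin at the centre of the foot's underside, z up, x and y along the foot's edges (any of the four ways round will do).
- cap5 (a point): Middle of the straight-sided skirt of the cap of mushroom 5, on its axis, 47 mm above the foot's underside. The skirt is an upright cylinder 34 mm across and 22 mm high, good to grip from above with the fingers either side; the dome above it rises 23 mm from this point.
- stem5 (a joint): How far (m) the stem and cap of mushroom 5 have been drawn up out of the rubber bush in the foot: 0 fully home, springs back when let go. A sound one gives 1 mm for every 4 N of pull, so about 2.4 mm at 10 N (0.6 N of the pull is the stem's and cap's own weight).
- twine: Spool of twine, 52 mm across, 58 mm tall; origin under its centre. Bystander, to be left alone.
- sanding_block: Cork sanding block 60 x 35 x 26 mm; origin under its centre. Bystander, to be left alone.
- foam_offcut: Lilac foam offcut 90 x 60 x 50 mm; origin under its centre. Bystander, to be left alone.
- cutter: Blue utility knife lying flat, 130 mm long; origin under its middle. Bystander, to be left alone.
- paint_pot: White paint pot with a lid, 64 mm across, 75 mm tall; origin under its centre. Bystander, to be left alone.
Mind the look-alikes: they are no part of the job. Leave any green look-alike of the mushroom2 alone. Leave any blue or purple look-alike of the mushroom5 alone.

How it is judged:
On the way, in this order (a step that is already met when the one before it is completed fails the run):
1. mushroom 1 (the tallest), flush in its place in the row, is held pulled up by its cap with at least about 8 N (x of mushroom1 in the frame of rail between -0.005 and 0.005 m and z of mushroom1 in the frame of rail between 0.008 and 0.018 m and y of mushroom1 in the frame of rail above -0.09 m and angle between mushroom1's own z axis and vertical below 0.1 rad and y of mushroom1 in the frame of rail above 0.127 m and value of joint stem1 above 0.0018 m), for 0.2 s.
2. mushroom 2 (second tallest), flush in its place in the row, is held pulled up by its cap with at least about 8 N (x of mushroom2 in the frame of rail between -0.005 and 0.005 m and z of mushroom2 in the frame of rail between 0.008 and 0.018 m and y of mushroom2 in the frame of rail above -0.09 m and angle between mushroom2's own z axis and vertical below 0.1 rad and (y of mushroom2 in the frame of rail above 0.127 m or horizontal distance between mushroom2 and mushroom1 below 0.063 m) and value of joint stem2 above 0.0018 m), for 0.2 s.
3. mushroom 3 (middle size), flush in its place in the row, is held pulled up by its cap with at least about 8 N (x of mushroom3 in the frame of rail between -0.005 and 0.005 m and z of mushroom3 in the frame of rail between 0.008 and 0.018 m and y of mushroom3 in the frame of rail above -0.09 m and angle between mushroom3's own z axis and vertical below 0.1 rad and (y of mushroom3 in the frame of rail above 0.127 m or horizontal distance between mushroom3 and mushroom1 below 0.063 m or horizontal distance between mushroom3 and mushroom2 below 0.063 m) and value of joint stem3 above 0.0018 m), for 0.2 s.
4. mushroom 4 (second shortest), flush in its place in the row, is held pulled up by its cap with at least about 8 N (x of mushroom4 in the frame of rail between -0.005 and 0.005 m and z of mushroom4 in the frame of rail between 0.008 and 0.018 m and y of mushroom4 in the frame of rail above -0.09 m and angle between mushroom4's own z axis and vertical below 0.1 rad and (y of mushroom4 in the frame of rail above 0.127 m or horizontal distance between mushroom4 and mushroom1 below 0.063 m or horizontal distance between mushroom4 and mushroom2 below 0.063 m or horizontal distance between mushroom4 and mushroom3 below 0.063 m) and value of joint stem4 above 0.0018 m), for 0.2 s.
5. mushroom 5 (the shortest), flush in its place in the row, is held pulled up by its cap with at least about 8 N (x of mushroom5 in the frame of rail between -0.005 and 0.005 m and z of mushroom5 in the frame of rail between 0.008 and 0.018 m and y of mushroom5 in the frame of rail above -0.09 m and angle between mushroom5's own z axis and vertical below 0.1 rad and (y of mushroom5 in the frame of rail above 0.127 m or horizontal distance between mushroom5 and mushroom1 below 0.063 m or horizontal distance between mushroom5 and mushroom2 below 0.063 m or horizontal distance between mushroom5 and mushroom3 below 0.063 m or horizontal distance between mushroom5 and mushroom4 below 0.063 m) and value of joint stem5 above 0.0018 m), for 0.2 s.
At the end, for the whole second after the job is handed in: Every mushroom present stands upright in the channel under the lips, foot within 5 mm of its centre line, in order of height from the end stop, the first within 3 mm of the stop, each next within 3 mm of its neighbour, stems drawn less than 0.8 mm, at rest (x of mushroom1 in the frame of rail between -0.005 and 0.005 m and z of mushroom1 in the frame of rail between 0.008 and 0.018 m and y of each of mushroom1, mushroom2, mushroom3, mushroom4, mushroom5 in the frame of rail above -0.09 m and angle between each of mushroom1, mushroom2, mushroom3, mushroom4, mushroom5's own z axis and vertical below 0.1 rad and y of mushroom1 in the frame of rail above 0.127 m and value of joint each of stem1, stem2, stem3, stem4, stem5 below 0.0008 m and linear speed of each of mushroom1, mushroom2, mushroom3, mushroom4, mushroom5 below 0.02 m/s and x of mushroom2 in the frame of rail between -0.005 and 0.005 m and z of mushroom2 in the frame of rail between 0.008 and 0.018 m and (y of mushroom2 in the frame of rail above 0.127 m or horizontal distance between mushroom2 and mushroom1 below 0.063 m) and x of mushroom3 in the frame of rail between -0.005 and 0.005 m and z of mushroom3 in the frame of rail between 0.008 and 0.018 m and (y of mushroom3 in the frame of rail above 0.127 m or horizontal distance between mushroom3 and mushroom1 below 0.063 m or horizontal distance between mushroom3 and mushroom2 below 0.063 m) and x of mushroom4 in the frame of rail between -0.005 and 0.005 m and z of mushroom4 in the frame of rail between 0.008 and 0.018 m and (y of mushroom4 in the frame of rail above 0.127 m or horizontal distance between mushroom4 and mushroom1 below 0.063 m or horizontal distance between mushroom4 and mushroom2 below 0.063 m or horizontal distance between mushroom4 and mushroom3 below 0.063 m) and x of mushroom5 in the frame of rail between -0.005 and 0.005 m and z of mushroom5 in the frame of rail between 0.008 and 0.018 m and (y of mushroom5 in the frame of rail above 0.127 m or horizontal distance between mushroom5 and mushroom1 below 0.063 m or horizontal distance between mushroom5 and mushroom2 below 0.063 m or horizontal distance between mushroom5 and mushroom3 below 0.063 m or horizontal distance between mushroom5 and mushroom4 below 0.063 m)); the robot touches nothing.
It fails at once if a stem is overpulled, drawn more than 4.2 mm (about 17 N) (value of joint any of stem1, stem2, stem3, stem4, stem5 above 0.0042 m).
It fails at once if a bystander is moved more than 40 mm (distance of any of twine, sanding_block, foam_offcut, cutter, paint_pot from where it was at the start of the episode above 0.04 m).
Of mushroom1, mushroom2, mushroom3, mushroom4, mushroom5 only 3 to 4 are there at a start; the rules pass over those that are not, and their reading is None.
At some moment in a run one of mushroom1, mushroom2, mushroom3, mushroom4, mushroom5 may be knocked a few centimetres aside while the robot is not near it.
Once in a run the grip may slacken for a moment while it holds something.
It also fails if it takes over 210 s, if anything falls off the work surface, if the arm or the gripper's body presses on something with over 40 N, if the wrist force passes 120 N, or if a joint passes its speed limit or range.

## Robot

A 7-joint arm with a two-finger parallel gripper is mounted at the origin on the work surface. World frame = base frame: x ahead of the robot, y to its left, z up, the work surface at z = 0. Lengths are in m, angles in rad, forces in N, time in s.
With the tool pointing down it reaches from about 0.425 to 0.925 m from the base axis. Payload 6.8 kg.
Tool frame: the origin (TCP) lies at the very end of the fingers, on their centre line; the grasp point (between the pads) lies 19 mm behind it; z points along the fingers, y is the line along which they close (so a half turn about z gives the same grasp; the last joint's range is limited). The gripper opens to 85 mm and grips with 20 to 120 N. Pads are 22 mm wide; open, the fingers measure 114 mm over their backs; the gripper's body (76 mm by 85 mm) begins 54 mm behind the grasp point. The pads swing forward as they close: fully open they stand 13 mm farther back than shut.
Start: joints at [1.211, 0.477, 0.022, 1.555, -0.011, 1.109, -0.083], TCP at [0.168, -0.654, 0.231] pointing down, gripper open.
Joint ranges: [-2.96, 2.96], [-0.34, 2.1], [-1.41, 1.46], [0.24, 2.44], [-1.37, 4.51], [0.17, 1.92], [-2.96, 2.96]. Speed limits (rad/s): [2.39, 2.39, 3.14, 3.14, 3.14, 3.14, 3.14].

## Interface

Orientations are given as a unit quaternion [w, x, y, z].
In Python, from station import get_obs, read_camera, hand_in gives the robot as it stands.
- The arm moves only by the tool arm_command, never from a script. Its argument "commands" is one flat list of numbers, 7 for each row, row after row: the shift along the tool's x, y, z in m, then the turn, a rotation vector about the tool's x, y, z in degrees, then the opening, from 0 (shut) to 1 (fully open). In form: [tx, ty, tz, rx, ry, rz, fingers, tx, ty, tz, rx, ry, rz, fingers, ...]. A call has 1 to 8 rows; each row is the pose to reach, as a shift and turn from the pose commanded when the call began, along the tool's axes at that moment; what a row does not reach only later rows make up. A row lasts 1/10 s, in which the tool goes at most 50 mm and 8.59 degrees, less where a joint would pass 70% of its speed; a pose out of reach is approached as far as the arm can. A call with a gripper value outside its range is refused whole. The fingers move at their own pace and stop on an object; "force" is the grip in N (left out, the last holds). Time passes only in rows, so rows that repeat a pose let the fingers close. It gives the time, the measured TCP pose, the force, the opening and the grip force at its end, in the units of the state.
- get_obs(): the state, without advancing time (a new reading comes with each control period).
- read_camera(name): name is "scene" or "top" or "wrist"; returns a dict with "img" (384x512x3 uint8, red, green, blue), "camera_matrix" (3x3 intrinsics, pixels), "pose" (4x4, takes a point from camera to world coordinates). Camera axes: x right, y down, z forward; pixel columns grow to the right and rows downward; lengths in m; the calibration is good to about 2 mm. A picture is of the moment at which its call begins. There is no depth.
- hand_in(): hands the job in; it is judged then, once.
The state is a dict: "t": time; "q": joint angles; "joint_vel": joint speeds; "joint_torque": joint torques, N m; "eef_pos": TCP position; "tool_rot": TCP orientation; "contact_force": force on the tool from outside, world axes, zero at the start; "torque": the same for the moment, N m; "gripper_width": opening from 0.0 (shut) to 1.0 (fully open); "grasp_force": force on a finger pad.
Only numpy, scipy, OpenCV 4.12 (cv2) and the standard library are available. Lean on these libraries where they do the work, as an engineer would, in place of code of your own. Each camera call takes 0.05 s, during which the arm holds its last target. There are 200 camera calls.

## Working session

There is one attempt and no reset: what is moved stays moved. The work goes in short steps, Python scripts to look and compute and a tool call to move; the robot and the scene stay as the last step left them, time stands still between calls to the robot, and variables do not carry over. Pictures are saved under pics/ and viewed, at most 14 in all, crops included, and the job is handed in when it is done.

Besides the shell and the picture viewer there is one more tool, called after "Call:" as name(argument=value, ...) on one line, values as JSON. arm_command: Moves the arm, as the interface text tells. Its arguments: {"type":"object","properties":{"commands":{"type":"array","items":{"type":"number"}},"force":{"type":"number"}},"required":["commands"]}

```bash
ls; mkdir -p pics
python3 - <<'E'
from station import *
import cv2
o=get_obs()
print({k:o[k] for k in ('t','eef_pos','tool_rot','gripper_width','contact_force')})
a=[]
for n in('scene','top'):
    c=read_camera(n);print(n,c['camera_matrix'].tolist(),c['pose'].round(4).tolist())
    cv2.imwrite(f'pics/{n}0.png',c['img'][:,:,::-1])
E
```

```text
pics
{'t': 0.0, 'eef_pos': array([ 0.1680242 , -0.6531208 ,  0.23035179]), 'tool_rot': array([-9.01624373e-04,  9.92081559e-01,  1.25591931e-01, -1.82483721e-04]), 'gripper_width': 1.0031015360853404, 'contact_force': array([0.44157661, 0.47465884, 0.31886039])}
scene [[476.83627868181725, 0.0, 261.4884278450734], [0.0, 476.83627868181725, 189.49691935899963], [0.0, 0.0, 1.0]] [[-0.359, 0.5099, -0.7817, 1.5763], [0.9331, 0.1762, -0.3136, 0.3521], [-0.0222, -0.842, -0.539, 0.8138], [0.0, 0.0, 0.0, 1.0]]
top [[353.31360007962246, 0.0, 255.3187414200524], [0.0, 353.31360007962246, 193.41121663103993], [0.0, 0.0, 1.0]] [[-0.0145, -0.9865, 0.1632, 0.3752], [-0.9999, 0.0141, -0.0037, -0.0494], [0.0013, -0.1632, -0.9866, 1.0173], [0.0, 0.0, 0.0, 1.0]]
```

View pics/scene0.png

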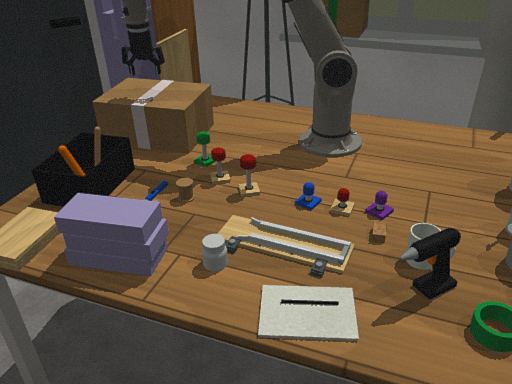

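View pics/top0.png

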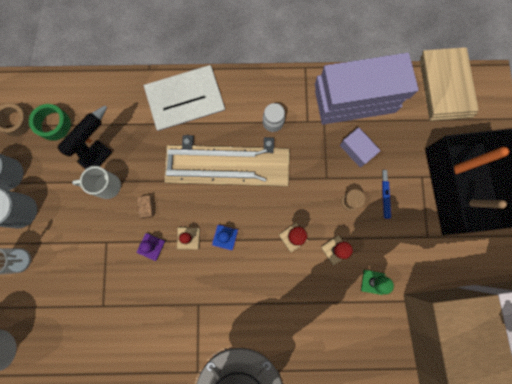

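Top view: red mushrooms at (297,237), (343,250) and (185,239). The rail spans (165–290, 146–187) with its flared mouth at the right (−y).

```bash
cat > h.py <<'E'
import numpy as np, cv2
from station import *
from scipy.spatial.transform import Rotation as R
def ray(c,uv):
    K=c['camera_matrix'];P=c['pose']
    d=P[:3,:3]@np.linalg.solve(K,[uv[0],uv[1],1.]);return P[:3,3],d/np.linalg.norm(d)
def onz(c,uv,z):
    o,d=ray(c,uv);return o+d*(z-o[2])/d[2]
def tri(rs):
    A=sum(np.eye(3)-np.outer(d,d) for o,d in rs);b=sum((np.eye(3)-np.outer(d,d))@o for o,d in rs)
    p=np.linalg.solve(A,b);return p,[np.linalg.norm(np.cross(p-o,d)) for o,d in rs]
def proj(c,p):
    P=c['pose'];q=c['camera_matrix']@(P[:3,:3].T@(np.array(p)-P[:3,3]));return q[:2]/q[2]
def red(c,amin=20):
    h=cv2.cvtColor(c['img'],cv2.COLOR_RGB2HSV)
    m=(((h[...,0]<6)|(h[...,0]>172))&(h[...,1]>150)&(h[...,2]>50)).astype(np.uint8)
    n,l,s,ce=cv2.connectedComponentsWithStats(m)
    return [(ce[i].round(1),s[i].tolist()) for i in range(1,n) if s[i,4]>=amin],l
def tcp():
    o=get_obs();q=o['tool_rot'];return o,R.from_quat([q[1],q[2],q[3],q[0]]).as_matrix()
def totool(dp):  # world shift -> tool shift
    o,r=tcp();return r.T@np.array(dp)
def shot(name,fn=None):
    c=read_camera(name)
    if fn: cv2.imwrite('pics/'+fn,c['img'][:,:,::-1])
    return c
E
python3 - <<'E'
from h import *
t=shot('top');s=shot('scene')
rt,_=red(t);rs,_=red(s)
for a in rt:print('t',a)
for a in rs:print('s',a)
for a in rt:
  for b in rs:
    p,e=tri([ray(t,a[0]),ray(s,b[0])])
    if e[0]<.01: print(a[0],b[0],p.round(4),np.round(e,4))
for uv in [(165,147),(289,150),(289,187),(165,181)]: print(uv,onz(t,uv,.012).round(3))
for n,uv in dict(twine=(355,199),pot=(274,115),cut=(387,195),foam=(360,147),sand=(145,206),blue=(225,237),purple=(152,245),green=(378,284)).items(): print(n,onz(t,uv,.03).round(3))
w=shot('wrist','w0.png');print(w['camera_matrix'].tolist(),w['pose'].round(4).tolist())
o,r=tcp();print((r.T@(w['pose'][:3,3]-o['eef_pos'])).round(4),(r.T@w['pose'][:3,:3]).round(3).tolist())
i=t['img'][:,:,::-1];cv2.imwrite('pics/crop1.png',np.vstack([cv2.resize(i[130:200,150:310],None,fx=5,fy=4),cv2.resize(i[215:285,130:400],(800,280))]))
E
```

```text
t (array([297.5, 235.5]), [289, 227, 18, 18, 253])
t (array([184.8, 237.6]), [180, 233, 11, 10, 89])
t (array([343.2, 249.9]), [334, 242, 19, 17, 246])
s (array([218. , 153.8]), [212, 148, 13, 13, 143])
s (array([247.5, 161.2]), [240, 155, 16, 14, 182])
s (array([342.9, 194.3]), [338, 188, 11, 14, 113])
[297.5 235.5] [247.5 161.2] [ 0.4147 -0.1584  0.1058] [0.001 0.001]
[184.8 237.6] [342.9 194.3] [0.4161 0.1406 0.0503] [0.0003 0.0003]
[343.2 249.9] [218.  153.8] [ 0.3765 -0.277   0.0914] [0.0012 0.0012]
(165, 147) [0.684 0.211 0.012]
(289, 150) [ 0.67  -0.154  0.012]
(289, 187) [ 0.559 -0.151  0.012]
(165, 181) [0.582 0.208 0.012]
twine [ 0.518 -0.335  0.03 ]
pot [ 0.771 -0.111  0.03 ]
cut [ 0.529 -0.426  0.03 ]
foam [ 0.67  -0.358  0.03 ]
sand [0.507 0.258 0.03 ]
blue [0.417 0.033 0.03 ]
purple [0.398 0.235 0.03 ]
green [ 0.284 -0.383  0.03 ]
[[289.82371376733084, 0.0, 253.93429012578272], [0.0, 289.82371376733084, 190.54669542191533], [0.0, 0.0, 1.0]] [[0.2493, -0.9299, -0.2706, 0.2381], [-0.9684, -0.2401, -0.0673, -0.6357], [-0.0023, 0.2788, -0.9603, 0.3747], [0.0, 0.0, 0.0, 1.0]]
[ 7.230e-02  1.000e-04 -1.438e-01] [[0.0, -0.96, -0.279], [1.0, 0.001, -0.001], [0.001, -0.279, 0.96]]
```

View pics/crop1.png

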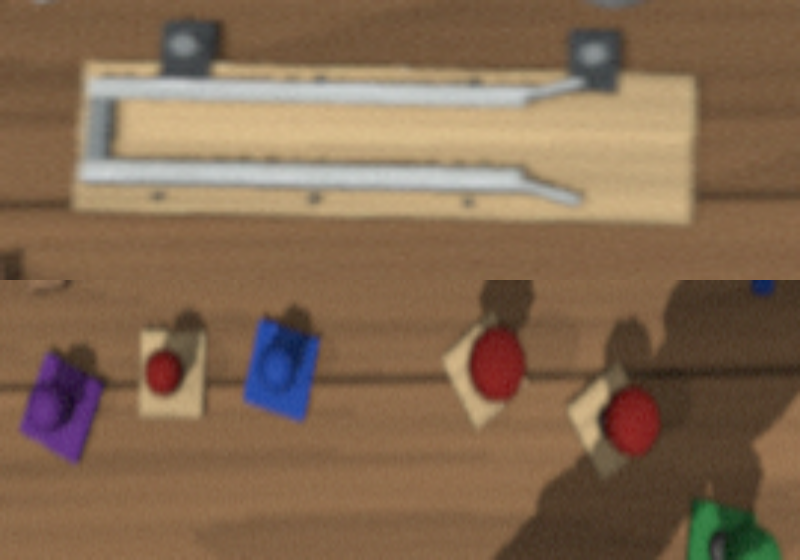

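Call:
arm_command(commands=[0.04, -0.036, -0.02, 0, 0, -5, 1, 0.08, -0.072, -0.03, 0, 0, -10, 1, 0.12, -0.108, -0.03, 0, 0, -15, 1, 0.16, -0.144, -0.03, 0, 0, -20, 1, 0.2, -0.18, -0.03, 0, 0, -26, 1, 0.24, -0.216, -0.03, 0, 0, -32, 1, 0.28, -0.252, -0.03, 0, 0, -38, 1, 0.32, -0.288, -0.03, 0, 0, -43, 1])

```text
t: 1.05
eef_pos: [0.3878, -0.3222, 0.2616]
tool_rot: [0.0, 0.876, 0.482, 0.0]
contact_force: [0.7, 0.3, 0.2]
gripper_width: 1.002
grasp_force: 0.0
```

Run:
```python
from h import *
w=shot('wrist','w1.png');o,r=tcp();print(o['t'],o['eef_pos'],r.round(3).tolist(),o['q'].round(3))
for a in red(w)[0]:print(a)
```

```text
1.1 [ 0.39347471 -0.31386634  0.26180284] [[0.522, 0.853, 0.003], [0.853, -0.522, 0.003], [0.004, 0.001, -1.0]] [ 0.827  0.182 -0.31   1.905  0.058  1.063 -0.056]
(array([177.1,  16.1]), [150, 0, 57, 41, 1624])
(array([220.7, 140.1]), [199, 122, 42, 40, 753])
```

View pics/w1.png

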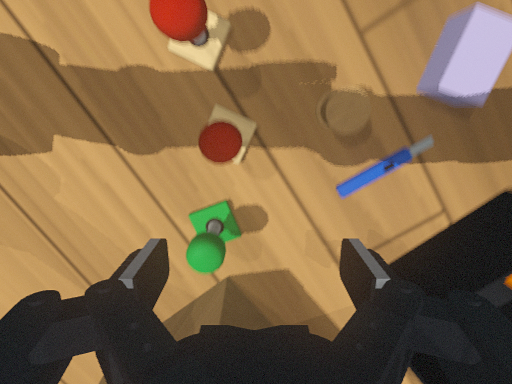

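Wrist view: the m2 cap is at (220,140), its foot corners near (219,105), (257,128) and (240,163). The m1 foot is around (200,40).

Call:
arm_command(commands=[0.04, -0.025, 0, 0, 0, -4, 1, 0.085, -0.052, 0, 0, 0, -8, 1, 0.085, -0.052, 0, 0, 0, -8, 1, 0.085, -0.052, 0, 0, 0, -8, 1])

```text
t: 1.5
eef_pos: [0.3892, -0.2236, 0.2616]
tool_rot: [0.0, 0.841, 0.541, -0.0]
contact_force: [-0.4, 0.1, 0.3]
gripper_width: 0.997
grasp_force: 0.0
```

Run:
```python
from h import *
w=shot('wrist','w2.png');o,r=tcp();print(o['t'],o['eef_pos'],r.round(3).tolist(),o['q'].round(3))
np.savez('w2.npz',**w)
rr=red(w)[0]
i=w['img'][:,:,::-1];out=[]
for p in([.4147,-.1584,.02],[.3765,-.277,.02]):
    u=proj(w,p).astype(int);x0,y0=max(u[0]-50,0),max(u[1]-50,0);print(u,x0,y0)
    cr=i[y0:y0+100,x0:x0+100];out.append(cv2.resize(cr,(400,400),interpolation=cv2.INTER_CUBIC))
for a in rr:print(a)
cv2.imwrite('pics/w2c.png',np.hstack(out))
```

```text
1.55 [ 0.38903353 -0.2249257   0.2615358 ] [[0.416, 0.909, 0.0], [0.909, -0.416, -0.001], [-0.001, 0.001, -1.0]] [ 0.75   0.092 -0.386  2.011  0.041  1.045 -0.084]
[250 107] 200 57
[260 200] 210 150
(array([247.3, 108.3]), [223, 82, 50, 52, 1843])
(array([264.2, 223.4]), [245, 204, 36, 36, 493])
```

View pics/w2c.png

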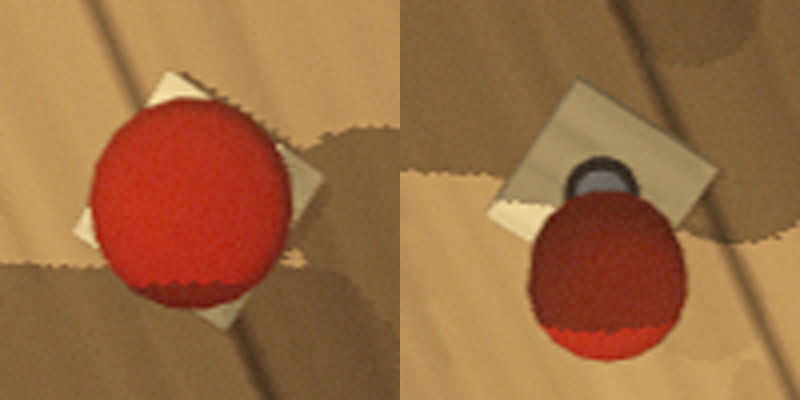

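The left crop shows all four m1 foot corners; the right crop shows three m2 corners at (180,75), (318,172) and (88,213).

Run:
```python
from h import *
w=dict(np.load('w2.npz'))
def f(cs,o):
    P=[onz(w,(np.array(c)+.0)/4+o,.012)[:2] for c in cs];return np.array(P)
a=f([(170,70),(325,178),(228,330),(75,233)],(200,57))
b=f([(180,75),(318,172),(88,213)],(210,150))
def ang(v):return np.degrees(np.arctan2(v[1],v[0]))%90
print(a.mean(0),[ang(a[(i+1)%4]-a[i]).round(1) for i in range(4)],[np.linalg.norm(a[(i+1)%4]-a[i]).round(4) for i in range(4)])
print((b[1]+b[2])/2,ang(b[1]-b[0]),ang(b[2]-b[0]),np.linalg.norm(b[1]-b[0]),np.linalg.norm(b[2]-b[0]))
s,t=shot('scene'),shot('top')
r=lambda c:red(c)[0]
for a in r(t):
  for b_ in r(s):
    p,e=tri([ray(t,a[0]),ray(s,b_[0])])
    if e[0]<.01: print(p.round(4))
o,rt=tcp();print(np.degrees(np.arctan2(rt[1,0],rt[0,0])))
c=a=None
```

```text
[ 0.4142058  -0.15855491] [np.float64(32.3), np.float64(32.9), np.float64(33.5), np.float64(33.1)] [np.float64(0.0597), np.float64(0.058), np.float64(0.0595), np.float64(0.0592)]
[ 0.37665382 -0.27688591] 29.96177962273854 32.39827690629056 0.06016669080036471 0.06012318687912948
[ 0.4143 -0.1586  0.1053]
[0.4161 0.1407 0.05  ]
65.27452994768414
```

Call:
arm_command(commands=[0.04, 0.023, -0.02, 0, 0, -5, 1, 0.08, 0.046, -0.04, 0, 0, -10, 1, 0.12, 0.069, -0.06, 0, 0, -16, 1, 0.16, 0.092, -0.06, 0, 0, -22, 1, 0.2, 0.115, -0.06, 0, 0, -22, 1, 0.246, 0.141, -0.06, 0, 0, -22, 1, 0.246, 0.141, -0.06, 0, 0, -22, 1, 0.246, 0.141, -0.06, 0, 0, -22, 1])

```text
t: 2.45
eef_pos: [0.6204, -0.0596, 0.32]
tool_rot: [-0.001, 0.723, 0.691, -0.0]
contact_force: [-1.0, -0.0, -0.5]
gripper_width: 0.999
grasp_force: 0.0
```

Run:
```python
from h import *
w=shot('wrist');o,r=tcp();print(o['t'],o['eef_pos'],r.round(3).tolist(),o['q'].round(3))
np.savez('w3.npz',**w)
i=w['img'][:,:,::-1];print([proj(w,p).round(0) for p in([.684,.211,.012],[.67,-.154,.012],[.559,-.151,.012],[.582,.208,.012])])
cv2.imwrite('pics/w3.png',cv2.resize(i,(800,600),interpolation=cv2.INTER_CUBIC))
```

```text
2.5 [ 0.61955629 -0.06092171  0.32035116] [[0.047, 0.999, -0.002], [0.999, -0.047, -0.0], [-0.0, -0.002, -1.0]] [ 0.4    0.375 -0.54   1.547  0.198  1.276 -0.215]
[array([293., -54.]), array([286., 210.]), array([219., 211.]), array([215., -47.])]
```

View pics/w3.png

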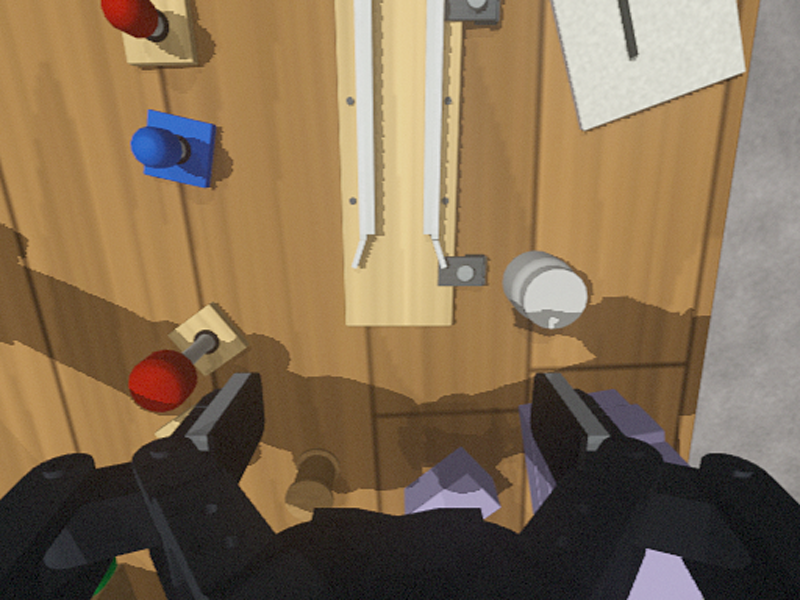

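Here the rail's mouth end has corners at (346,326) and (453,325), and the lips' slot edges sit near columns 375 and 425.

Run:
```python
from h import *
w=dict(np.load('w3.npz'))
i=w['img'];h=cv2.cvtColor(i,cv2.COLOR_RGB2HSV)
print(h[80,220:295,1].tolist());print(h[80,220:295,2].tolist())
L=[];Rr=[]
for v in range(5,146,5):
    m=(h[v,215:300,1]<70)
    idx=np.where(m)[0]+215
    l=idx[idx<256];r=idx[idx>=256]; r=r[r<290]
    if len(l) and len(r): L.append(onz(w,(l.max()+.5,v),.0295)[:2]);Rr.append(onz(w,(r.min()-.5,v),.0295)[:2])
L=np.array(L);Rr=np.array(Rr)
pl=np.polyfit(L[:,1],L[:,0],1);pr=np.polyfit(Rr[:,1],Rr[:,0],1)
print(pl,pr,np.abs(np.polyval(pl,L[:,1])-L[:,0]).max(),np.abs(np.polyval(pr,Rr[:,1])-Rr[:,0]).max())
for y in(-.05,.15):print(y,np.polyval(pl,y),np.polyval(pr,y))
a=onz(w,np.array((346,326))/1.5625,.012);b=onz(w,np.array((453,325))/1.5625,.012);print(a,b,(a+b)/2)
```

```text
[88, 93, 92, 93, 93, 89, 90, 96, 38, 5, 2, 3, 3, 7, 6, 8, 7, 5, 15, 87, 108, 94, 95, 96, 101, 95, 88, 89, 92, 89, 90, 91, 89, 85, 85, 83, 82, 83, 88, 85, 85, 85, 88, 85, 88, 87, 85, 89, 86, 88, 90, 71, 15, 5, 5, 6, 5, 5, 3, 3, 1, 7, 29, 100, 99, 101, 98, 93, 91, 93, 91, 89, 91, 101, 99]
[217, 215, 216, 215, 215, 218, 220, 220, 221, 221, 221, 222, 224, 222, 220, 220, 221, 223, 190, 144, 137, 147, 155, 149, 167, 203, 217, 216, 213, 214, 213, 216, 215, 221, 228, 228, 230, 230, 229, 231, 229, 231, 229, 226, 224, 223, 227, 227, 228, 228, 225, 217, 214, 220, 218, 219, 218, 219, 219, 223, 221, 214, 177, 151, 160, 159, 156, 204, 219, 216, 216, 220, 207, 156, 108]
[0.04372239 0.6026705 ] [0.04326903 0.64810294] 0.0006662051737338359 0.0007290830715088736
-0.05 0.6004843848581012 0.6459394879068091
0.15 0.6092288619798886 0.6545932945198147
[ 0.5634675  -0.14762152  0.012     ] [ 0.67656391 -0.15149324  0.012     ] [ 0.6200157  -0.14955738  0.012     ]
```

Call:
arm_command(commands=[-0.02, -0.03, 0.0, 0, 0, 7, 1, -0.04, -0.07, 0.02, 0, 0, 15, 1, -0.06, -0.11, 0.05, 0, 0, 23, 1, -0.08, -0.15, 0.08, 0, 0, 31, 1, -0.1072, -0.2004, 0.11, 0, 0, 39, 1, -0.1072, -0.2004, 0.13, 0, 0, 47, 1, -0.1072, -0.2004, 0.13, 0, 0, 54.3, 1, -0.1072, -0.2004, 0.13, 0, 0, 54.3, 1])

```text
t: 3.3
eef_pos: [0.4124, -0.1595, 0.1911]
tool_rot: [0.0, 0.959, 0.282, -0.001]
contact_force: [0.6, 0.7, 0.6]
gripper_width: 0.998
grasp_force: 0.0
```

```bash
cat > s.py <<'E'
from h import *
t,s=shot('top'),shot('scene')
o,r=tcp();print(o['t'],o['eef_pos'].round(4),'yaw',np.degrees(np.arctan2(r[1,0],r[0,0])).round(2),'tilt',r[:,2].round(4),'q',o['q'].round(2),'F',o['contact_force'].round(1),o['gripper_width'].round(3),o['grasp_force'])
for a in red(t)[0]:
  for b in red(s)[0]:
    p,e=tri([ray(t,a[0]),ray(s,b[0])])
    if e[0]<.006: print('cap',p.round(4),e[0].round(4))
E
python3 s.py
```

```text
Traceback (most recent call last):
  File "s.py", line 3, in <module>
    o,r=tcp();print(o['t'],o['eef_pos'].round(4),'yaw',np.degrees(np.arctan2(r[1,0],r[0,0])).round(2),'tilt',r[:,2].round(4),'q',o['q'].round(2),'F',o['contact_force'].round(1),o['gripper_width'].round(3),o['grasp_force'])
                                                                                                                                                                                 ^^^^^^^^^^^^^^^^^^^^^^^^
AttributeError: 'float' object has no attribute 'round'
```

```bash
sed -i "s/o\['gripper_width'\].round(3)/o['gripper_width']/" s.py; python3 s.py
```

```text
3.5 [ 0.4153 -0.1578  0.1921] yaw 33.23 tilt [ 1.8e-03 -6.0e-04 -1.0e+00] q [ 0.56  0.17 -0.37  2.11  0.08  0.88 -0.85] F [ 0.6 -1.1 -0.3] 0.9989004708517311 0.0
cap [0.4161 0.1408 0.0503] 0.0004
```

Call:
arm_command(commands=[0, 0, 0.04, 0, 0, 0, 1, 0, 0, 0.08, 0, 0, 0, 1, 0, 0, 0.109, 0, 0, 0, 1, 0, 0, 0.109, 0, 0, 0, 1, 0, 0, 0.109, 0, 0, 0, 0.5, 0, 0, 0.109, 0, 0, 0, 0.4, 0, 0, 0.109, 0, 0, 0, 0.4, 0, 0, 0.109, 0, 0, 0, 0.4], force=50)

```text
t: 4.3
eef_pos: [0.416, -0.1576, 0.0842]
tool_rot: [0.001, 0.958, 0.285, 0.001]
contact_force: [-2.4, 1.2, 6.2]
gripper_width: 0.574
grasp_force: 50.4
```

Call:
arm_command(commands=[0, 0, -0.03, 0, 0, 0, 0.4, 0.02, 0.008, -0.06, 0, 0, -7, 0.4, 0.05, 0.02, -0.06, 0, 0, -15, 0.4, 0.085, 0.033, -0.06, 0, 0, -23, 0.4, 0.12, 0.047, -0.06, 0, 0, -31, 0.4, 0.155, 0.061, -0.06, 0, 0, -39, 0.4, 0.18, 0.071, -0.06, 0, 0, -47, 0.4, 0.1954, 0.0773, -0.06, 0, 0, -54.5, 0.4])

```text
t: 5.1
eef_pos: [0.6229, -0.1146, 0.1436]
tool_rot: [0.001, 0.719, 0.695, 0.001]
contact_force: [-0.1, 0.6, -2.7]
gripper_width: 0.568
grasp_force: 53.2
```

```bash
python3 s.py
python3 - <<'E'
from h import *
w=shot('wrist');t=shot('top');np.savez('w4.npz',**w)
a=cv2.resize(w['img'],(512,384));b=cv2.resize(t['img'][130:226,225:321],(384,384),interpolation=cv2.INTER_CUBIC)[:,:288]
cv2.imwrite('pics/w4.png',np.hstack([a,b])[:,:,::-1])
E
```

```text
5.2 [ 0.6227 -0.1145  0.1433] yaw 87.8 tilt [ 0.0028  0.0011 -1.    ] q [ 0.48  0.56 -0.54  1.71  0.34  0.96 -0.23] F [-1.   0.3 -2.9] 0.567586391031693 53.247753381729126
cap [0.4161 0.1407 0.05  ] 0.0003
```

View pics/w4.png

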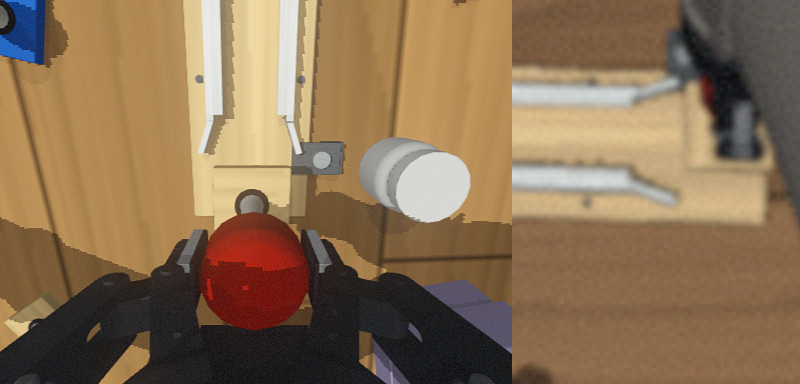

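The foot's front edge runs (214,166)–(291,168), roughly square to the rail.

Run:
```python
from h import *
w=dict(np.load('w4.npz'))
a=onz(w,(214,166),.072);b=onz(w,(291,168),.072);m=(a+b)/2
print(a,b,np.linalg.norm(a-b),np.degrees(np.arctan2(b[1]-a[1],b[0]-a[0])),m, 'centre line x',.6254+.0435*m[1])
g=cv2.cvtColor(w['img'],cv2.COLOR_RGB2GRAY)
e=[]
for u in range(222,284,4):
    col=g[158:176,u].astype(float);e.append((u,158+np.argmax(np.abs(np.diff(col)))+.5))
e=np.array(e);p=np.polyfit(e[:,0],e[:,1],1);print(p,e[:,1])
P=[onz(w,(u,np.polyval(p,u)),.072) for u in(220,285)];print(np.degrees(np.arctan2(*(P[1]-P[0])[[1,0]])))
```

```text
[ 0.59528663 -0.0852189   0.072     ] [ 0.65334737 -0.08901355  0.072     ] 0.05818461251193385 -3.739341936117578 [ 0.624317   -0.08711623  0.072     ] centre line x 0.621610444157832
[1.10294118e-02 1.63220588e+02] [167.5 167.5 167.5 164.5 164.5 164.5 164.5 164.5 164.5 164.5 167.5 167.5
 167.5 164.5 167.5 167.5]
-2.8678352854845937
```

Call:
arm_command(commands=[0, -0.002, 0.02, 0, 0, 0, 0.4, 0, -0.002, 0.036, 0, 0, 0, 0.4, 0, -0.002, 0.044, 0, 0, 0, 0.4, 0, -0.002, 0.048, 0, 0, 0, 0.4, 0, -0.002, 0.048, 0, 0, 0, 0.4])

```text
t: 5.8
eef_pos: [0.6196, -0.1157, 0.0963]
tool_rot: [0.001, 0.722, 0.692, 0.001]
contact_force: [-1.8, -0.8, 9.4]
gripper_width: 0.573
grasp_force: 53.9
```

Call:
arm_command(commands=[0.01, 0, -0.001, 0, 0, 0, 0.4, 0.03, 0, -0.001, 0, 0, 0, 0.4, 0.05, 0, -0.001, 0, 0, 0, 0.4, 0.07, 0, -0.001, 0, 0, 0, 0.4, 0.09, 0, -0.001, 0, 0, 0, 0.4, 0.11, 0, -0.001, 0, 0, 0, 0.4])

```text
t: 6.4
eef_pos: [0.6243, -0.0049, 0.0964]
tool_rot: [0.001, 0.722, 0.692, 0.001]
contact_force: [1.4, -1.5, 2.3]
gripper_width: 0.567
grasp_force: 53.6
```

Call:
arm_command(commands=[0.03, 0, 0, 0, 0, 0, 0.4, 0.06, 0, 0, 0, 0, 0, 0.4, 0.09, 0, 0, 0, 0, 0, 0.4, 0.12, 0, 0, 0, 0, 0, 0.4, 0.14, 0, 0, 0, 0, 0, 0.4, 0.15, 0, 0, 0, 0, 0, 0.4, 0.16, 0, 0, 0, 0, 0, 0.4, 0.163, 0, 0, 0, 0, 0, 0.4])

```text
t: 7.2
eef_pos: [0.6311, 0.1576, 0.0964]
tool_rot: [0.001, 0.722, 0.692, 0.001]
contact_force: [1.9, -2.9, 6.7]
gripper_width: 0.567
grasp_force: 53.8
```

Call:
arm_command(commands=[0.002, 0, 0, 0, 0, 0, 0.4, 0.004, 0, 0, 0, 0, 0, 0.4, 0.006, 0, 0, 0, 0, 0, 0.4, 0.006, 0, 0, 0, 0, 0, 0.4])

```text
t: 7.6
eef_pos: [0.6314, 0.1619, 0.0964]
tool_rot: [0.001, 0.722, 0.692, 0.001]
contact_force: [1.2, -1.7, 7.0]
gripper_width: 0.572
grasp_force: 53.9
```

Call:
arm_command(commands=[0.002, 0, 0, 0, 0, 0, 0.4, 0.004, 0, 0, 0, 0, 0, 0.4, 0.004, 0, 0, 0, 0, 0, 0.4])

```text
t: 7.9
eef_pos: [0.6316, 0.1646, 0.0966]
tool_rot: [0.002, 0.722, 0.691, -0.0]
contact_force: [1.4, -4.1, 8.6]
gripper_width: 0.57
grasp_force: 54.3
```

Call:
arm_command(commands=[0.002, 0, 0, 0, 0, 0, 0.4, 0.003, 0, 0, 0, 0, 0, 0.4, 0.003, 0, 0, 0, 0, 0, 0.4])

```text
t: 8.2
eef_pos: [0.6317, 0.166, 0.0968]
tool_rot: [0.002, 0.723, 0.691, -0.001]
contact_force: [0.2, -7.9, 13.6]
gripper_width: 0.569
grasp_force: 54.6
```

```bash
python3 s.py
python3 - <<'E'
from h import *
w=shot('wrist');t=shot('scene');np.savez('w5.npz',**w)
u=proj(t,(.63,.17,.02)).astype(int);print(u,u-48)
a=w['img'];b=cv2.resize(t['img'][u[1]-48:u[1]+48,u[0]-48:u[0]+24],(288,384),interpolation=cv2.INTER_CUBIC)
cv2.imwrite('pics/w5.png',np.hstack([a,b])[:,:,::-1])
E
```

```text
8.3 [0.6317 0.1659 0.0968] yaw 87.43 tilt [ 0.0016 -0.0051 -1.    ] q [ 0.02  0.64 -0.53  1.69  0.4   0.92 -0.71] F [ 0.2 -8.2 13.1] 0.5680671849649439 54.58560347557068
cap [ 0.3771 -0.2763  0.0914] 0.0008
[334 249] [286 201]
```

View pics/w5.png

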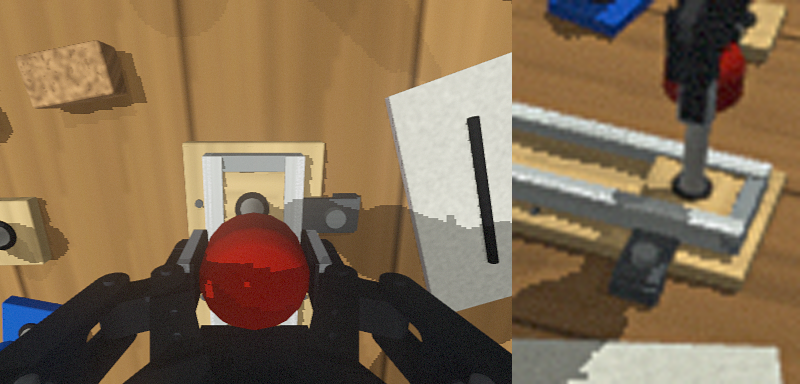

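The wrist view shows the foot right under the stop (stop rows ~155–172, slot columns 223–286); I'll measure the gap.

Run:
```python
from h import *
w=dict(np.load('w5.npz'))
i=w['img'];print(i[148:205,230:238].mean(1).astype(int).tolist())
for v in(143,154,172,190):print(v,onz(w,(253,v),.012).round(4),onz(w,(253,v),.0295).round(4),onz(w,(253,v),.024).round(4))
print(cv2.cvtColor(i,cv2.COLOR_RGB2GRAY)[148:205,272:280].mean(1).astype(int).tolist())
```

```text
[[212, 187, 134], [212, 188, 135], [213, 188, 135], [214, 190, 135], [195, 172, 126], [108, 104, 96], [105, 103, 98], [115, 114, 108], [171, 174, 171], [169, 173, 169], [168, 171, 168], [167, 171, 168], [168, 171, 167], [168, 171, 168], [168, 171, 168], [167, 171, 168], [168, 171, 168], [167, 171, 168], [167, 171, 167], [166, 171, 168], [167, 171, 168], [167, 171, 168], [166, 171, 169], [168, 167, 157], [196, 171, 122], [214, 190, 138], [213, 189, 136], [214, 189, 137], [215, 191, 139], [216, 193, 139], [218, 194, 141], [220, 196, 142], [220, 196, 143], [221, 198, 144], [223, 198, 145], [225, 200, 146], [225, 200, 147], [225, 200, 147], [224, 199, 146], [225, 199, 147], [224, 200, 147], [221, 197, 142], [217, 193, 141], [213, 189, 137], [209, 185, 134], [208, 185, 134], [210, 185, 134], [211, 188, 134], [213, 189, 137], [214, 190, 137], [217, 193, 139], [214, 189, 137], [211, 186, 134], [200, 177, 129], [195, 173, 127], [184, 163, 121], [180, 160, 118]]
143 [0.6345 0.2092 0.012 ] [0.6346 0.2114 0.0295] [0.6346 0.2107 0.024 ]
154 [0.6341 0.2006 0.012 ] [0.6342 0.2034 0.0295] [0.6342 0.2025 0.024 ]
172 [0.6334 0.186  0.012 ] [0.6336 0.1899 0.0295] [0.6336 0.1887 0.024 ]
190 [0.6327 0.1709 0.012 ] [0.633  0.176  0.0295] [0.6329 0.1744 0.024 ]
[204, 204, 205, 208, 190, 107, 103, 120, 173, 171, 169, 170, 171, 170, 171, 170, 170, 171, 171, 171, 171, 170, 172, 157, 176, 177, 185, 186, 187, 188, 190, 191, 193, 194, 197, 197, 198, 198, 198, 198, 198, 197, 197, 195, 194, 193, 192, 190, 189, 188, 188, 191, 193, 194, 194, 195, 185]
```

Call:
arm_command(commands=[-0.001, 0, 0, 0, 0, 0, 0.4, -0.002, 0, -0.001, 0, 0, 0, 0.4, -0.003, 0, -0.002, 0, 0, 0, 0.4, -0.003, 0, -0.003, 0, 0, 0, 0.4, -0.003, 0, -0.003, 0, 0, 0, 0.4])

```text
t: 8.9
eef_pos: [0.6315, 0.1645, 0.0979]
tool_rot: [0.001, 0.722, 0.691, -0.0]
contact_force: [6.0, -3.0, -3.3]
gripper_width: 0.571
grasp_force: 53.0
```

Call:
arm_command(commands=[0, 0, -0.001, 0, 0, 0, 0.4, 0, 0, -0.001, 0, 0, 0, 0.4, 0, 0, -0.001, 0, 0, 0, 0.4])

```text
t: 9.2
eef_pos: [0.6314, 0.1644, 0.0986]
tool_rot: [0.001, 0.722, 0.691, -0.0]
contact_force: [6.0, -2.2, -4.4]
gripper_width: 0.572
grasp_force: 53.0
```

Call:
arm_command(commands=[0, 0, -0.001, 0, 0, 0, 0.4, 0, 0, -0.001, 0, 0, 0, 0.4, 0, 0, -0.001, 0, 0, 0, 0.4])

```text
t: 9.5
eef_pos: [0.6314, 0.1642, 0.0992]
tool_rot: [0.001, 0.722, 0.691, -0.0]
contact_force: [7.2, -2.7, -7.1]
gripper_width: 0.57
grasp_force: 52.8
```

Call:
arm_command(commands=[0, 0.001, -0.0005, 0, 0, 0, 0.4, 0, 0.001, -0.001, 0, 0, 0, 0.4, 0, 0.001, -0.001, 0, 0, 0, 0.4])

```text
t: 9.8
eef_pos: [0.6315, 0.164, 0.0996]
tool_rot: [0.001, 0.722, 0.691, -0.001]
contact_force: [5.8, -2.0, -8.6]
gripper_width: 0.568
grasp_force: 52.9
```

Call:
arm_command(commands=[0, 0.001, -0.0005, 0, 0, 0, 0.4, 0, 0.001, -0.001, 0, 0, 0, 0.4, 0, 0.001, -0.001, 0, 0, 0, 0.4])

```text
t: 10.1
eef_pos: [0.6317, 0.1642, 0.1004]
tool_rot: [0.0, 0.722, 0.692, -0.002]
contact_force: [4.5, -3.7, -10.8]
gripper_width: 0.568
grasp_force: 53.3
```

Call:
arm_command(commands=[0, 0, -0.0003, 0, 0, 0, 0.4, 0, 0, -0.0003, 0, 0, 0, 0.4, 0, 0, -0.0003, 0, 0, 0, 0.4, 0, 0, -0.0003, 0, 0, 0, 0.4, 0, 0, -0.0003, 0, 0, 0, 0.4, 0, 0, -0.0003, 0, 0, 0, 0.4])

```text
t: 10.7
eef_pos: [0.6317, 0.1642, 0.1005]
tool_rot: [0.0, 0.722, 0.692, -0.002]
contact_force: [4.5, -3.9, -11.9]
gripper_width: 0.575
grasp_force: 53.4
```

Call:
arm_command(commands=[0, 0, 0.002, 0, 0, 0, 0.4, 0, 0, 0.004, 0, 0, 0, 0.4, 0, 0, 0.006, 0, 0, 0, 0.4, 0, 0, 0.008, 0, 0, 0, 0.4, 0, 0, 0.0095, 0, 0, 0, 0.4, 0, 0, 0.0095, 0, 0, 0, 0.4, 0, 0, 0.0095, 0, 0, 0, 1, 0, 0, 0.0095, 0, 0, 0, 1])

```text
t: 11.5
eef_pos: [0.6316, 0.1685, 0.0936]
tool_rot: [-0.001, 0.722, 0.692, 0.0]
contact_force: [-0.7, -1.0, 0.6]
gripper_width: 0.889
grasp_force: 0.0
```

Call:
arm_command(commands=[0, 0, 0, 0, 0, 0, 1, 0, 0, -0.03, 0, 0, 0, 1, 0, 0, -0.07, 0, 0, 0, 1, -0.03, 0, -0.11, 0, 0, 0, 1, -0.07, 0, -0.15, 0, 0, 0, 1, -0.1, 0, -0.15, 0, 0, 0, 1, -0.1, 0, -0.15, 0, 0, 0, 1])

```text
t: 12.2
eef_pos: [0.6292, 0.0611, 0.2444]
tool_rot: [0.002, 0.724, 0.689, -0.0]
contact_force: [-0.1, 0.3, -0.1]
gripper_width: 1.001
grasp_force: 0.0
```

```bash
python3 s.py
python3 - <<'E'
from h import *
w=shot('wrist');np.savez('w6.npz',**w)
u=proj(w,(.632,.16,.03)).astype(int);print(u)
x0,y0=u[0]-80,max(0,u[1]-60);print(x0,y0)
cv2.imwrite('pics/w6.png',cv2.resize(w['img'][y0:y0+120,x0:x0+160],(800,600),interpolation=cv2.INTER_CUBIC)[:,:,::-1])
E
```

```text
12.3 [0.6278 0.0669 0.2428] yaw 87.52 tilt [-8.e-04  3.e-04 -1.e+00] q [ 0.22  0.46 -0.58  1.62  0.27  1.14 -0.47] F [0.5 0.2 0.5] 0.999357338018077 0.0
cap [0.4161 0.1405 0.051 ] 0.0003
cap [ 0.3771 -0.2763  0.0918] 0.0008
[253  86]
173 26
```

View pics/w6.png

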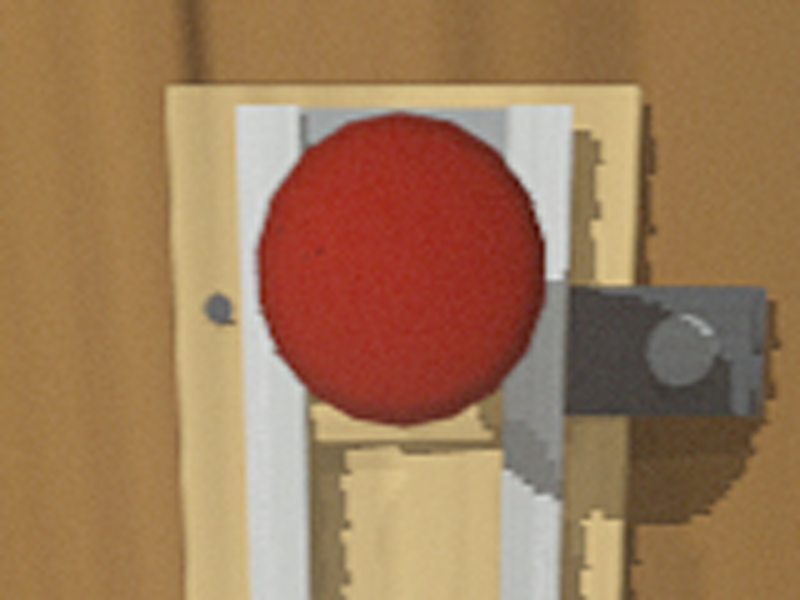

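The foot's rear edge is at crop row ~440 and the board end at row ~86. I'll check that the distance is 80 mm.

Run:
```python
from h import *
w=dict(np.load('w6.npz'))
u=173+400/5
a=onz(w,(u,26+86/5),.012);b=onz(w,(u,26+440/5),.024);b2=onz(w,(u,26+449/5),.012);s=onz(w,(173+310/5,26+107/5),.0295)
print(a,b,b2,s,np.linalg.norm((a-b)[:2]))
rr=red(w)[0];print(rr); o=rr[0][0]
print('cap',onz(w,o,.115+.006))
```

```text
[0.63399097 0.20956679 0.012     ] [0.63052043 0.12955638 0.024     ] [0.63036384 0.12710575 0.012     ] [0.61353143 0.20281208 0.0295    ] 0.08008564927713012
[(array([252.5,  79.3]), [225, 49, 57, 62, 2695]), (array([ 57.5, 111.8]), [39, 97, 42, 31, 875])]
cap [0.6318495  0.16058169 0.121     ]
```

Call:
arm_command(commands=[-0.039, -0.026, 0, 0, 0, 7, 1, -0.078, -0.053, 0, 0, 0, 14, 1, -0.117, -0.079, 0, 0, 0, 21, 1, -0.156, -0.105, 0, 0, 0, 28, 1, -0.195, -0.131, 0, 0, 0, 35, 1, -0.234, -0.158, 0, 0, 0, 42, 1, -0.273, -0.184, 0.02, 0, 0, 49, 1, -0.312, -0.21, 0.045, 0, 0, 56.5, 1])

```text
t: 13.15
eef_pos: [0.4075, -0.2325, 0.1999]
tool_rot: [0.0, 0.964, 0.267, 0.001]
contact_force: [1.8, -0.4, -1.7]
gripper_width: 0.999
grasp_force: 0.0
```

```bash
python3 s.py
python3 - <<'E'
from h import *
P=[]
for k in range(4):
    w=shot('wrist');o,r=tcp();P.append(o['eef_pos'])
print(np.mean(P,0).round(4),np.std(P,0).round(4));m=np.mean(P,0)
for a in red(w)[0]: print(a,onz(w,a[0],.095))
print((r.T@(np.array([.377,-.2765,.068])-m)).round(4))
E
```

```text
13.25 [ 0.4019 -0.2351  0.1965] yaw 30.6 tilt [-0.0078  0.0017 -1.    ] q [ 0.66  0.2  -0.3   2.05  0.07  0.91 -0.72] F [0.6 0.4 0.7] 0.9986303490390832 0.0
cap [0.6331 0.1585 0.1176] 0.0001
cap [0.4161 0.1406 0.0503] 0.0003
cap [ 0.3734 -0.2721  0.089 ] 0.0055
[ 0.4073 -0.2315  0.1992] [0.0015 0.0008 0.0008]
(array([278.4, 245.7]), [256, 221, 45, 47, 713]) [ 0.37420444 -0.27898753  0.095     ]
[-0.0494  0.0227  0.1311]
```

Call:
arm_command(commands=[-0.04, 0.018, 0, 0, 0, 0, 1, -0.0494, 0.0228, 0.02, 0, 0, 0, 1, -0.0494, 0.0228, 0.06, 0, 0, 0, 1, -0.0494, 0.0228, 0.1, 0, 0, 0, 1, -0.0494, 0.0228, 0.13, 0, 0, 0, 1, -0.0494, 0.0228, 0.13, 0, 0, 0, 1, -0.0494, 0.0228, 0.13, 0, 0, 0, 0.5, -0.0494, 0.0228, 0.13, 0, 0, 0, 0.35])

```text
t: 14.25
eef_pos: [0.3789, -0.2778, 0.0717]
tool_rot: [0.001, 0.963, 0.269, 0.001]
contact_force: [0.4, 0.2, 0.4]
gripper_width: 0.692
grasp_force: 0.0
```

Call:
arm_command(commands=[0, 0, 0, 0, 0, 0, 0.35, 0, 0, 0, 0, 0, 0, 0.35])

```text
t: 14.45
eef_pos: [0.3784, -0.2781, 0.0719]
tool_rot: [0.001, 0.963, 0.268, 0.001]
contact_force: [-1.3, 1.5, 7.2]
gripper_width: 0.526
grasp_force: 49.9
```

Call:
arm_command(commands=[0, 0, -0.03, 0, 0, 0, 0.35, 0.02, -0.001, -0.06, 0, 0, -7, 0.35, 0.06, -0.003, -0.06, 0, 0, -15, 0.35, 0.1, -0.005, -0.06, 0, 0, -23, 0.35, 0.14, -0.007, -0.06, 0, 0, -31, 0.35, 0.18, -0.009, -0.06, 0, 0, -39, 0.35, 0.22, -0.011, -0.06, 0, 0, -47, 0.35, 0.255, -0.013, -0.06, 0, 0, -54, 0.35])

```text
t: 15.25
eef_pos: [0.5903, -0.1335, 0.1312]
tool_rot: [0.001, 0.735, 0.679, 0.001]
contact_force: [1.1, -0.2, -2.8]
gripper_width: 0.521
grasp_force: 52.4
```

```bash
python3 s.py
python3 - <<'E'
from h import *
P=[]
for k in range(4):
    w=shot('wrist');o,r=tcp();P.append(o['eef_pos'])
m=np.mean(P,0);print(m,r.round(4).tolist())
np.savez('w7.npz',**w)
print((r.T@(np.array([.6203,-.117,m[2]])-m)).round(4),np.degrees(np.arctan2(r[1,0],r[0,0])))
cv2.imwrite('pics/w7.png',w['img'][100:320,150:390,::-1])
E
```

```text
15.35 [ 0.5929 -0.1298  0.1316] yaw 85.62 tilt [ 0.0055  0.0031 -1.    ] q [ 0.49  0.52 -0.49  1.79  0.3   0.9  -0.22] F [-0.   0.2 -2.4] 0.5242990968603299 52.483386397361755
cap [0.6332 0.1586 0.118 ] 0.0002
cap [0.4163 0.1406 0.0504] 0.0006
[ 0.58862371 -0.1344972   0.13048373] [[0.0871, 0.9962, -0.0009], [0.9962, -0.0871, -0.0012], [-0.0013, -0.0008, -1.0]]
[ 0.0202  0.03   -0.    ] 85.0005404251991
```

View pics/w7.png

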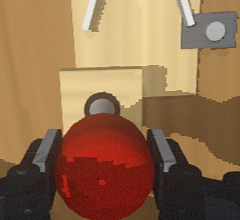

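The m2 foot's front edge runs (211,170)–(290,167) in full-frame pixels. I'll compute its yaw.

Run:
```python
from h import *
w=dict(np.load('w7.npz'))
hs=cv2.cvtColor(w['img'],cv2.COLOR_RGB2HSV)
E=[]
g=cv2.GaussianBlur(w['img'],(3,3),0).astype(float)
for u in range(216,284,4):
    c=g[158:182,u];d=np.abs(np.diff(c,axis=0)).sum(1);E.append((u,158.5+np.argmax(d)))
E=np.array(E);print(E[:,1])
p=np.polyfit(E[:,0],E[:,1],1)
for z in(.071,):
    a,b=[onz(w,(u,np.polyval(p,u)),z) for u in(213,288)];print(np.degrees(np.arctan2(b[1]-a[1],b[0]-a[0])),a,b)
a=onz(w,(211,170),.071);b=onz(w,(290,167),.071);print(a,b,np.degrees(np.arctan2(b[1]-a[1],b[0]-a[0])),(a+b)/2)
```

```text
[170.5 170.5 170.5 167.5 167.5 167.5 166.5 166.5 166.5 166.5 166.5 169.5
 165.5 165.5 166.5 165.5 165.5]
-0.9751669222506255 [ 0.56242111 -0.10528946  0.071     ] [ 0.61604704 -0.10620226  0.071     ]
[ 0.5609686  -0.10538084  0.071     ] [ 0.61737488 -0.10805793  0.071     ] -2.7172764918696513 [ 0.58917174 -0.10671938  0.071     ]
```

Call:
arm_command(commands=[0.01, 0.015, 0, 0, 0, 0, 0.35, 0.0202, 0.03, 0, 0, 0, 0, 0.35, 0.0202, 0.03, 0.02, 0, 0, 0, 0.35, 0.0202, 0.03, 0.036, 0, 0, 0, 0.35, 0.0202, 0.03, 0.043, 0, 0, 0, 0.35, 0.0202, 0.03, 0.047, 0, 0, 0, 0.35, 0.0202, 0.03, 0.047, 0, 0, 0, 0.35])

```text
t: 16.25
eef_pos: [0.6204, -0.1182, 0.0841]
tool_rot: [0.001, 0.737, 0.676, 0.0]
contact_force: [-0.7, 0.4, 2.9]
gripper_width: 0.522
grasp_force: 52.8
```

Call:
arm_command(commands=[0.01, -0.0004, 0, 0, 0, 0, 0.35, 0.03, -0.0013, 0, 0, 0, 0, 0.35, 0.05, -0.0021, 0, 0, 0, 0, 0.35, 0.07, -0.003, 0, 0, 0, 0, 0.35, 0.09, -0.0038, 0, 0, 0, 0, 0.35, 0.11, -0.0047, 0, 0, 0, 0, 0.35, 0.12, -0.0051, 0, 0, 0, 0, 0.35])

```text
t: 16.95
eef_pos: [0.6258, 0.0051, 0.0841]
tool_rot: [0.0, 0.736, 0.677, 0.001]
contact_force: [-0.5, -1.0, 5.6]
gripper_width: 0.521
grasp_force: 53.1
```

Call:
arm_command(commands=[0.03, -0.0013, 0, 0, 0, 0, 0.35, 0.055, -0.0024, 0, 0, 0, 0, 0.35, 0.075, -0.0032, 0, 0, 0, 0, 0.35, 0.088, -0.0038, 0, 0, 0, 0, 0.35, 0.094, -0.004, 0, 0, 0, 0, 0.35, 0.097, -0.0041, 0, 0, 0, 0, 0.35, 0.1, -0.0043, 0, 0, 0, 0, 0.35])

```text
t: 17.65
eef_pos: [0.6303, 0.1018, 0.0841]
tool_rot: [0.001, 0.737, 0.676, 0.0]
contact_force: [-1.2, -2.8, 7.5]
gripper_width: 0.522
grasp_force: 53.2
```

Call:
arm_command(commands=[0.002, 0, 0, 0, 0, 0, 0.35, 0.004, 0, 0, 0, 0, 0, 0.35, 0.005, 0, 0, 0, 0, 0, 0.35, 0.005, 0, 0, 0, 0, 0, 0.35])

```text
t: 18.05
eef_pos: [0.6308, 0.1037, 0.0845]
tool_rot: [0.002, 0.737, 0.676, -0.001]
contact_force: [-2.9, -8.1, 13.9]
gripper_width: 0.521
grasp_force: 54.0
```

Call:
arm_command(commands=[-0.001, 0, 0, 0, 0, 0, 0.35, -0.002, 0, -0.001, 0, 0, 0, 0.35, -0.003, 0, -0.002, 0, 0, 0, 0.35, -0.003, 0, -0.003, 0, 0, 0, 0.35, -0.003, 0, -0.004, 0, 0, 0, 0.35, -0.003, 0, -0.004, 0, 0, 0, 0.35])

```text
t: 18.65
eef_pos: [0.6294, 0.1036, 0.0862]
tool_rot: [0.0, 0.737, 0.676, -0.001]
contact_force: [2.4, -4.4, -4.5]
gripper_width: 0.522
grasp_force: 52.2
```

Call:
arm_command(commands=[0, 0, -0.001, 0, 0, 0, 0.35, 0, 0, -0.002, 0, 0, 0, 0.35, 0, 0, -0.002, 0, 0, 0, 0.35])

```text
t: 18.95
eef_pos: [0.6292, 0.1033, 0.0876]
tool_rot: [0.0, 0.737, 0.676, -0.001]
contact_force: [4.1, -5.2, -9.1]
gripper_width: 0.516
grasp_force: 52.4
```

Call:
arm_command(commands=[0, 0, -0.0005, 0, 0, 0, 0.35, 0, 0, -0.001, 0, 0, 0, 0.35, 0, 0, -0.001, 0, 0, 0, 0.35])

```text
t: 19.25
eef_pos: [0.6292, 0.1031, 0.0882]
tool_rot: [0.0, 0.737, 0.676, -0.001]
contact_force: [3.9, -5.8, -11.3]
gripper_width: 0.525
grasp_force: 52.6
```

Call:
arm_command(commands=[0, 0, -0.0002, 0, 0, 0, 0.35, 0, 0, -0.0002, 0, 0, 0, 0.35, 0, 0, -0.0002, 0, 0, 0, 0.35, 0, 0, -0.0002, 0, 0, 0, 0.35, 0, 0, -0.0002, 0, 0, 0, 0.35, 0, 0, -0.0002, 0, 0, 0, 0.35])

```text
t: 19.85
eef_pos: [0.6292, 0.1031, 0.0883]
tool_rot: [0.0, 0.737, 0.676, -0.001]
contact_force: [4.0, -5.1, -12.6]
gripper_width: 0.523
grasp_force: 52.6
```

Call:
arm_command(commands=[0, 0, 0.002, 0, 0, 0, 0.35, 0, 0, 0.004, 0, 0, 0, 0.35, 0, 0, 0.006, 0, 0, 0, 0.35, 0, 0, 0.0068, 0, 0, 0, 0.35, 0, 0, 0.0068, 0, 0, 0, 0.35, 0, 0, 0.0068, 0, 0, 0, 1, 0, 0, 0.0068, 0, 0, 0, 1, 0, 0, 0.0068, 0, 0, 0, 1])

```text
t: 20.65
eef_pos: [0.6293, 0.1062, 0.0834]
tool_rot: [-0.001, 0.736, 0.677, 0.0]
contact_force: [-0.9, 0.5, 0.1]
gripper_width: 0.991
grasp_force: 0.0
```

Call:
arm_command(commands=[0, 0, -0.03, 0, 0, 0, 1, 0, 0, -0.07, 0, 0, 0, 1, -0.02, 0, -0.11, 0, 0, 0, 1, -0.05, 0, -0.15, 0, 0, 0, 1, -0.06, 0, -0.16, 0, 0, 0, 1, -0.06, 0, -0.16, 0, 0, 0, 1, -0.06, 0, -0.16, 0, 0, 0, 1])

```text
t: 21.35
eef_pos: [0.6238, 0.046, 0.2422]
tool_rot: [-0.001, 0.736, 0.677, -0.0]
contact_force: [0.1, 0.4, -0.3]
gripper_width: 1.001
grasp_force: 0.0
```

```bash
python3 s.py
python3 - <<'E'
from h import *
w=shot('wrist');np.savez('w8.npz',**w)
u=proj(w,(.632,.12,.03)).astype(int);print(u)
x0,y0=u[0]-80,max(0,u[1]-60);print(x0,y0)
a=cv2.resize(w['img'][y0:y0+130,x0:x0+130],(520,520),interpolation=cv2.INTER_CUBIC)
u5=proj(w,(.416,.1406,.03)).astype(int);x1,y1=max(0,u5[0]-35),max(0,u5[1]-45);print(u5,x1,y1)
b=cv2.resize(w['img'][y1:y1+130,x1:x1+70],(280,520),interpolation=cv2.INTER_CUBIC)
cv2.imwrite('pics/w8.png',np.hstack([a,b])[:,:,::-1])
E
```

```text
21.45 [0.6234 0.0467 0.2414] yaw 85.25 tilt [-3.2e-03  8.0e-04 -1.0e+00] q [ 0.22  0.44 -0.53  1.64  0.24  1.13 -0.46] F [ 0.3 -0.4  0.1] 0.9990297546014536 0.0
cap [0.6326 0.1637 0.1187] 0.0037
cap [0.4163 0.1405 0.0507] 0.0005
[255 104]
175 44
[ 71 102] 36 57
```

View pics/w8.png

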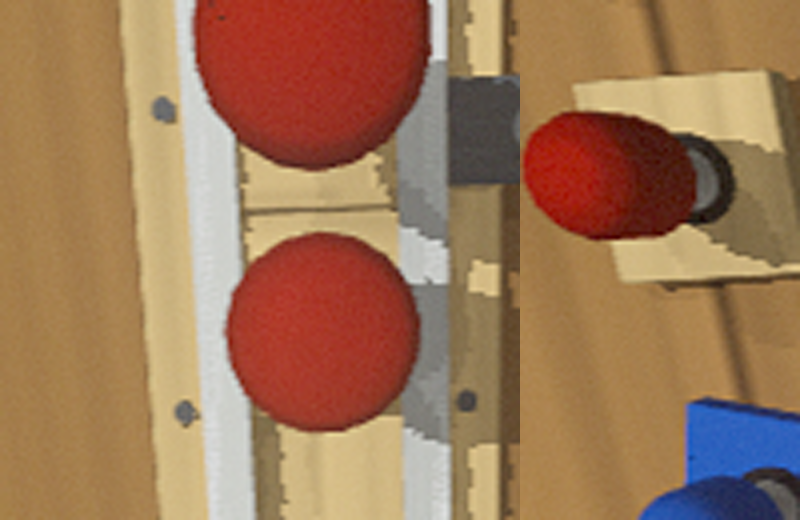

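The m1 and m2 feet touch; the seam is a thin line at row 210. The m5 foot corners in the right crop are near (53,85), (250,70) and (100,283).

Run:
```python
from h import *
w=dict(np.load('w8.npz'))
P=[onz(w,np.array(c)/4+(36,57),.012)[:2] for c in[(53,85),(250,70),(100,283)]]
ang=lambda v:np.degrees(np.arctan2(v[1],v[0]))
print(P,(P[1]+P[2])/2,ang(P[1]-P[0]),ang(P[2]-P[0]),np.linalg.norm(P[1]-P[0]),np.linalg.norm(P[2]-P[0]))
Q=[]
for k in range(4):
    shot('top');Q.append(get_obs()['eef_pos'])
m=np.mean(Q,0);print(m)
```

```text
[array([0.38591318, 0.17104523]), array([0.44633333, 0.17026393]), array([0.38445686, 0.11234551])] [0.4153951  0.14130472] -0.7408554831863802 -91.42120143618651 0.06042519758944505 0.058717790190135385
[0.6239257  0.04612152 0.24213814]
```

Call:
arm_command(commands=[0.01, -0.035, 0, 0, 1, -1, 1, 0.02, -0.075, 0, 0, 2, -2, 1, 0.035, -0.115, 0.01, 0, 4, -3, 1, 0.05, -0.155, 0.04, 0, 6, -4, 1, 0.065, -0.19, 0.08, 0, 6, -4, 1, 0.0789, -0.2156, 0.11, 0, 6, -4, 1, 0.0789, -0.2156, 0.11, 0, 6, -4, 1, 0.0789, -0.2156, 0.11, 0, 6, -4, 1])

```text
t: 22.5
eef_pos: [0.4156, 0.1424, 0.133]
tool_rot: [-0.036, 0.711, 0.701, 0.038]
contact_force: [1.5, -0.3, 0.1]
gripper_width: 1.0
grasp_force: 0.0
```

```bash
cat > m.py <<'E'
from h import *
import sys
Q=[];V=[]
for k in range(5):
    w=shot('wrist');o,r=tcp();Q.append(o['eef_pos']);V.append(r)
m=np.mean(Q,0);r=R.from_matrix(V).mean().as_matrix()
print(o['t'],m.round(4),r.round(4).tolist(),'yaw',np.degrees(np.arctan2(r[1,0],r[0,0])).round(2),'q',o['q'].round(2))
if len(sys.argv)>3: print('tool shift',(r.T@(np.array(sys.argv[1:4],float)-m)).round(4))
E
python3 s.py; python3 m.py .4158 .1431 .030
```

```text
22.6 [0.418  0.1422 0.1342] yaw 89.12 tilt [ 0.0073  0.1051 -0.9944] q [ 0.18  0.28 -0.66  2.18  0.12  0.69 -0.56] F [ 1.1 -1.1 -0.1] 1.0038940574883086 0.0
cap [0.6336 0.1597 0.118 ] 0.0
cap [0.6306 0.0987 0.1037] 0.0004
22.85 [0.4179 0.1419 0.1342] [[0.016, 0.9998, 0.0073], [0.9943, -0.0167, 0.1049], [0.105, 0.0055, -0.9945]] yaw 89.08 q [ 0.18  0.28 -0.66  2.18  0.12  0.69 -0.56]
tool shift [-0.0098 -0.0027  0.1037]
```

Call:
arm_command(commands=[-0.004, -0.0015, 0.04, 0, 0, 0, 1, -0.0076, -0.0027, 0.08, 0, 0, 0, 1, -0.0098, -0.0027, 0.1037, 0, 0, 0, 1, -0.0098, -0.0027, 0.1037, 0, 0, 0, 1, -0.0098, -0.0027, 0.1037, 0, 0, 0, 0.5, -0.0098, -0.0027, 0.1037, 0, 0, 0, 0.25, -0.0098, -0.0027, 0.1037, 0, 0, 0, 0.25, -0.0098, -0.0027, 0.1037, 0, 0, 0, 0.25])

```text
t: 23.65
eef_pos: [0.4151, 0.1432, 0.0305]
tool_rot: [-0.035, 0.712, 0.701, 0.04]
contact_force: [-1.5, -2.2, 12.7]
gripper_width: 0.383
grasp_force: 48.3
```

Call:
arm_command(commands=[0, 0, 0, 0, 0, 0, 0.25, 0, 0, 0, 0, 0, 0, 0.25])

```text
t: 23.85
eef_pos: [0.4152, 0.1432, 0.0306]
tool_rot: [-0.035, 0.712, 0.701, 0.039]
contact_force: [-1.8, -1.8, 9.4]
gripper_width: 0.383
grasp_force: 48.6
```

```bash
python3 m.py .6203 -.117 .15
```

```text
24.1 [0.4151 0.1432 0.0305] [[0.0151, 0.9999, 0.0077], [0.9944, -0.0158, 0.1044], [0.1045, 0.0061, -0.9945]] yaw 89.13 q [ 0.04  0.47 -0.53  2.25  0.32  0.45 -0.73]
tool shift [-0.2431  0.21   -0.1444]
```

Call:
arm_command(commands=[0.003, 0, -0.03, 0, 0, 0, 0.25, 0.007, 0.0, -0.065, 0, 0, 0, 0.25, 0.0105, 0.0006, -0.0995, 0, 0, 0, 0.25, -0.015, 0.0215, -0.102, 0, 0, 0.4, 0.25, -0.0467, 0.0474, -0.105, 0, 0, 0.8, 0.25, -0.079, 0.0735, -0.1084, 0, 0, 1.2, 0.25, -0.111, 0.0996, -0.1116, 0, 0, 1.6, 0.25, -0.143, 0.1258, -0.1148, 0, 0, 1.6, 0.25])

```text
t: 24.9
eef_pos: [0.5377, -0.0148, 0.1294]
tool_rot: [-0.036, 0.721, 0.691, 0.038]
contact_force: [1.3, 0.8, -2.0]
gripper_width: 0.379
grasp_force: 50.7
```

```bash
python3 m.py .6203 -.115 .095; python3 s.py
```

```text
25.15 [ 0.539  -0.0169  0.1291] [[0.0478, 0.9988, 0.0072], [0.9935, -0.0483, 0.1032], [0.1034, 0.0022, -0.9946]] yaw 87.25 q [ 0.43  0.44 -0.57  1.95  0.18  0.81 -0.26]
tool shift [-0.0971  0.0859  0.0244]
25.25 [ 0.5362 -0.0118  0.1291] yaw 87.64 tilt [ 0.0045  0.1046 -0.9945] q [ 0.43  0.44 -0.57  1.95  0.18  0.81 -0.26] F [-0.2  0.8 -2.6] 0.38397307520736496 50.61443388462067
cap [0.6337 0.1597 0.1177] 0.0
cap [0.6303 0.0989 0.1041] 0.0003
```

Call:
arm_command(commands=[-0.03, 0.027, 0.0, 0, 0, 0, 0.25, -0.06, 0.053, 0.006, 0, 0, 0, 0.25, -0.085, 0.075, 0.014, 0, 0, 0, 0.25, -0.0971, 0.0859, 0.0244, 0, 0, 0, 0.25, -0.0971, 0.0859, 0.0244, 0, 0, 0, 0.25])

```text
t: 25.75
eef_pos: [0.6186, -0.112, 0.0929]
tool_rot: [-0.037, 0.722, 0.69, 0.037]
contact_force: [-0.7, -0.3, -2.8]
gripper_width: 0.381
grasp_force: 50.7
```

```bash
python3 m.py .6203 -.115 .0435
python3 - <<'E'
from h import *
w=shot('wrist');np.savez('w9.npz',**w)
cv2.imwrite('pics/w9.png',cv2.resize(w['img'][90:330,130:390,::-1],None,fx=2,fy=2))
E
```

```text
26.0 [ 0.6183 -0.1089  0.0948] [[0.041, 0.9991, 0.0045], [0.9936, -0.0412, 0.1052], [0.1053, 0.0001, -0.9944]] yaw 87.64 q [ 0.49  0.61 -0.51  1.74  0.23  0.86 -0.13]
tool shift [-0.0114  0.0022  0.0504]
```

View pics/w9.png

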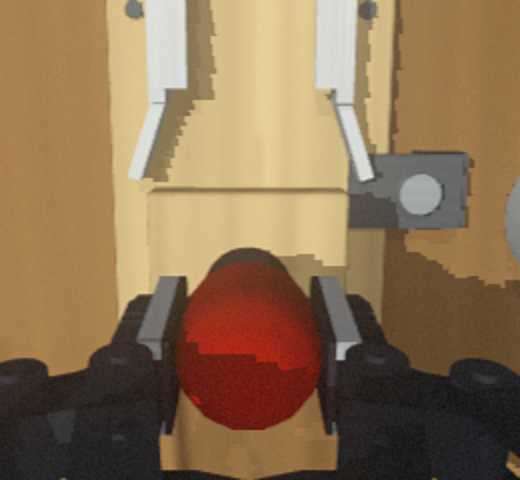

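The m5 foot front edge is at row 188, columns 148–347: square to the rail and centred.

Call:
arm_command(commands=[-0.009, 0.0022, 0.005, 0, 0, 0, 0.25, -0.0082, 0.0022, 0.02, 0, 0, 0, 0.25, -0.0098, 0.0022, 0.036, 0, 0, 0, 0.25, -0.011, 0.0022, 0.046, 0, 0, 0, 0.25, -0.0114, 0.0022, 0.0504, 0, 0, 0, 0.25, -0.0114, 0.0022, 0.0504, 0, 0, 0, 0.25])

```text
t: 26.65
eef_pos: [0.6212, -0.1163, 0.043]
tool_rot: [-0.036, 0.721, 0.691, 0.038]
contact_force: [0.1, 0.3, -1.0]
gripper_width: 0.384
grasp_force: 50.8
```

Call:
arm_command(commands=[0.01, 0, 0.001, 0, 0, 0, 0.25, 0.03, 0, 0.0032, 0, 0, 0, 0.25, 0.05, 0, 0.0053, 0, 0, 0, 0.25, 0.07, 0, 0.0074, 0, 0, 0, 0.25, 0.09, 0, 0.0095, 0, 0, 0, 0.25, 0.11, 0, 0.0116, 0, 0, 0, 0.25, 0.12, 0, 0.0127, 0, 0, 0, 0.25])

```text
t: 27.35
eef_pos: [0.6248, 0.0069, 0.0429]
tool_rot: [-0.037, 0.72, 0.692, 0.038]
contact_force: [-2.7, -1.8, 0.7]
gripper_width: 0.382
grasp_force: 51.5
```

Now at y ≈ 0.005; contact is expected near 0.042–0.046.

Call:
arm_command(commands=[0.015, 0, 0.0016, 0, 0, 0, 0.25, 0.027, 0, 0.0028, 0, 0, 0, 0.25, 0.034, 0, 0.0036, 0, 0, 0, 0.25, 0.037, 0, 0.0039, 0, 0, 0, 0.25, 0.04, 0, 0.0042, 0, 0, 0, 0.25, 0.042, 0, 0.0044, 0, 0, 0, 0.25])

```text
t: 27.95
eef_pos: [0.6265, 0.0427, 0.0431]
tool_rot: [-0.035, 0.722, 0.69, 0.035]
contact_force: [-8.4, -11.0, 11.2]
gripper_width: 0.376
grasp_force: 52.6
```

Call:
arm_command(commands=[-0.001, -0.001, 0, 0, 0, 0, 0.25, -0.002, -0.002, -0.001, 0, 0, 0, 0.25, -0.0028, -0.002, -0.002, 0, 0, 0, 0.25, -0.0027, -0.002, -0.003, 0, 0, 0, 0.25, -0.0027, -0.002, -0.003, 0, 0, 0, 0.25])

```text
t: 28.45
eef_pos: [0.6259, 0.0424, 0.0455]
tool_rot: [-0.036, 0.721, 0.691, 0.038]
contact_force: [0.4, -3.2, -5.0]
gripper_width: 0.379
grasp_force: 51.1
```

Call:
arm_command(commands=[0.0001, 0, -0.001, 0, 0, 0, 0.25, 0.0002, 0, -0.002, 0, 0, 0, 0.25, 0.0002, 0, -0.002, 0, 0, 0, 0.25])

```text
t: 28.75
eef_pos: [0.6257, 0.0423, 0.0473]
tool_rot: [-0.036, 0.721, 0.691, 0.038]
contact_force: [1.9, -4.0, -10.3]
gripper_width: 0.379
grasp_force: 50.7
```

Call:
arm_command(commands=[0, 0, -0.0004, 0, 0, 0, 0.25, 0, 0, -0.0004, 0, 0, 0, 0.25, 0, 0, -0.0004, 0, 0, 0, 0.25, 0, 0, -0.0004, 0, 0, 0, 0.25, 0, 0, -0.0004, 0, 0, 0, 0.25, 0, 0, -0.0004, 0, 0, 0, 0.25])

```text
t: 29.35
eef_pos: [0.6257, 0.0422, 0.0476]
tool_rot: [-0.036, 0.721, 0.691, 0.038]
contact_force: [3.3, -4.6, -12.2]
gripper_width: 0.38
grasp_force: 50.6
```

Call:
arm_command(commands=[-0.0002, 0, 0.002, 0, 0, 0, 0.25, -0.0004, 0, 0.0035, 0, 0, 0, 0.25, -0.0005, 0, 0.0048, 0, 0, 0, 0.25, -0.0005, 0, 0.0048, 0, 0, 0, 0.25])

```text
t: 29.75
eef_pos: [0.6259, 0.0429, 0.0438]
tool_rot: [-0.036, 0.721, 0.691, 0.038]
contact_force: [-0.6, -5.5, -2.1]
gripper_width: 0.383
grasp_force: 51.3
```

Call:
arm_command(commands=[0, 0, 0.001, 0, 0, 0, 1, 0, 0, 0.001, 0, 0, 0, 1, 0, 0, 0.001, 0, 0, 0, 1, 0.0, 0, -0.02, 0, 0, 0, 1, 0.0, 0, -0.05, 0, 0, 0, 1, 0, 0, -0.09, 0, 0, 0, 1, -0.03, 0, -0.13, 0, 0, 0, 1, -0.07, 0, -0.17, 0, 0, 0, 1])

```text
t: 30.55
eef_pos: [0.6228, -0.0369, 0.2039]
tool_rot: [-0.036, 0.719, 0.693, 0.04]
contact_force: [0.6, -1.0, -0.6]
gripper_width: 0.999
grasp_force: 0.0
```

Call:
arm_command(commands=[-0.01, 0, -0.04, 0, -3, 0, 1, -0.02, 0, -0.05, 0, -6, 0, 1, -0.02, 0, -0.05, 0, -6, 0, 1])

```text
t: 30.85
eef_pos: [0.6224, -0.0634, 0.2516]
tool_rot: [0.002, 0.722, 0.692, 0.002]
contact_force: [-0.6, 1.5, 0.7]
gripper_width: 1.0
grasp_force: 0.0
```

```bash
python3 s.py
python3 - <<'E'
from h import *
w=shot('wrist');np.savez('w10.npz',**w);s=shot('scene')
u=proj(w,(.628,.09,.03)).astype(int);x0,y0=max(0,u[0]-60),max(0,u[1]-80);print(u,x0,y0)
a=cv2.resize(w['img'][y0:y0+160,x0:x0+120],(450,600),interpolation=cv2.INTER_CUBIC)
v=proj(s,(.628,.09,.05)).astype(int)
b=cv2.resize(s['img'][v[1]-60:v[1]+60,v[0]-35:v[0]+35],(350,600),interpolation=cv2.INTER_CUBIC)
cv2.imwrite('pics/w10.png',np.hstack([a,b])[:,:,::-1])
E
```

```text
30.95 [ 0.6207 -0.063   0.2482] yaw 87.61 tilt [ 3.0e-04  1.6e-03 -1.0e+00] q [ 0.38  0.43 -0.51  1.64  0.22  1.14 -0.23] F [-0.5 -0.  -0.2] 0.9945750290413216 0.0
cap [0.6338 0.1598 0.1175] 0.0
cap [0.6305 0.0988 0.1042] 0.0003
cap [0.6277 0.0384 0.0621] 0.0005
[253  30] 193 0
```

View pics/w10.png

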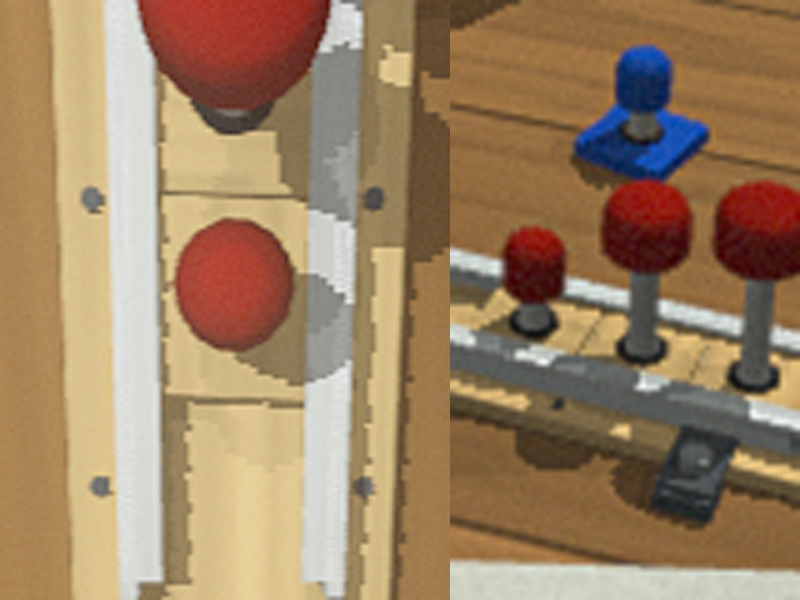

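All three feet sit flush: the seams are thin lines at row 192 and in the scene view, and cap spacing is about 61 and 60 mm. The caps stand upright.

```bash
python3 -c "
from station import *
print(hand_in())"
```

```text
the job is handed in; nothing more can be done
None
```

The three mushrooms on the bench (1, 2 and 5) are in the rail in height order and flush. Each was pulled up in turn to about 11–12 N on the wrist reading, held about half a second and let settle. The job was handed in at about 31 s; the hand-in returned no verdict.

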